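# Draw the bolt, crack the stuck dry-box lid and hold it ajar

## Task

The steel dry box's lid is stuck down on its rubber seal, and I want to slip a fresh drying tin in without letting the damp air in. Draw the bolt on its front fully back, pull the lid up until the seal lets go, without letting it fly open, and keep holding it just ajar with a gap of about 30 mm along its front edge: finish while still holding the lid there. Leave everything else on the bench alone.

Things in the scene. Friction and masses are not known exactly. Their poses are not given: they have to be found in the camera images.
- chest: Grey sheet-steel dry box, 190 (x) x 250 (y) x 103 mm with its lid shut, fixed to the bench. Origin: centre of its underside, on the bench; x points from its front (bolt and handle side) to its hinges at the back, y to the left as seen from the front, z up.
- lid_handle (a point): Middle of the lid's handle: a round steel bow, 12 mm thick, parallel to the box's y axis and free to be gripped from above, its straight part 82 mm long, its centre line 34 mm above the top of the lid's front rail (137 mm above the bench with the lid shut) and 84 mm in front of the box's centre. The space under the bar is open. It moves with the lid; this frame has the box's axes when the lid is shut.
- lid_hinge (a point): Point on the lid's hinge axis at the middle of the box's back edge, 97 mm behind the box's centre and 95 mm above the bench. The axis runs along the box's y; the handle lies 181 mm in front of it and 42 mm above it with the lid shut.
- lid_lip (a point): Middle of the lower front edge of the lid, 92 mm above the bench with the lid shut and 197 mm in front of the hinge axis; what it has risen is the gap along the front edge.
- lid (a joint): Opening angle of the lid (0.3 to 0.5 kg), rad: 0 shut; 0.15 lifts the front edge 30 mm and the handle 27 mm. With the bolt home it lifts only about 1 mm. The rubber lip lets go at a pull of about 16 to 19 N at the handle, falling to nothing over the first 7 mm; then it pushes the lid up a little (under 6 N) to a 16 mm gap, onto which the lid drops back if let go. Above that the lid hangs on the handle, 2 N.
- bolt (a joint): Travel of the bolt, m: 0 fully home in the lid's keeper, 0.036 fully drawn back. It slides along the box's +y (to the left as seen from the front) with about 2 N of friction and stays where it is left; its nose is clear of the keeper from 0.022.
- bolt_grip (a point): Centre of the bolt's upright black grip: a round post 15 mm thick and 32 mm tall (98 to 130 mm above the bench), 140 mm in front of the box's centre and 41 mm in front of the lid's edge. It moves with the bolt.
- seal_lip: Black rubber lip, 6 mm thick, inside the rim along the box's front wall, 78 mm above the bench: the two tongues under the lid's front edge (78 mm either side of its middle, reaching 26 mm below the lid) are caught under it when the lid is shut. Nothing to handle.
- drying_tin: Fresh drying tin, round, 58 mm across and 18 mm tall, left of the box, on the bench; a bystander, origin under its centre. To be left alone.
- flux_jar: Small screw-top jar, 38 mm across and 61 mm tall, right of the box, on the bench; a bystander, origin under its centre. To be left alone.
- spanner: Open-ended spanner, 139 mm long, on the bench; a bystander, origin under its centre. To be left alone.
- findings_dish: Small round dish of metal rings, 68 mm across, 19 mm tall, on the bench; a bystander, origin under its centre. To be left alone.
- chasing_hammer: Small hammer with a wooden handle, 214 mm long, on the bench; a bystander, origin under its centre. To be left alone.
- carton: Small pale blue carton, 66 x 95 x 38 mm, on the bench; a bystander, origin under its centre. To be left alone.
- felt_marker: Marker pen, 136 mm long, on the bench; a bystander, origin under its centre. To be left alone.

How it is judged:
By the outcome, as a careful person would: the job done as asked, in the order asked, and still so for the second after the job is handed in, while the arm keeps its last pose, push and grip.
It also fails if it takes over 38 s, if anything falls off the work surface, if the arm or the gripper's body presses on something with over 40 N, if the wrist force passes 120 N, or if a joint passes its speed limit or range.

## Robot

A 6-joint arm with a two-finger parallel gripper is mounted at the origin on a cart in front of the work surface, level with it; the furniture and walls round the work are solid. World frame = base frame: x ahead of the robot, y to its left, z up, the work surface at z = 0. Lengths are in m, angles in degrees, forces in N, time in s.
With the tool pointing down it reaches from about 0.375 to 0.9 m from the base axis. Payload 3.1 kg.
Tool frame: the origin (TCP) lies at the centre of the arm's flange, where the gripper is bolted on; the fingertips stand 182 mm ahead of it and the grasp point (between the pads) lies 164 mm ahead of it; x points along the fingers, z is the direction in which the jaws open and shut, and the axes are right-handed (so a half turn about x gives the same grasp; the last joint's range is limited). The gripper opens to 87 mm and grips with 3 to 60 N. Pads are 19 mm wide; open, the fingers measure 117 mm over their backs; the gripper's body (75 mm by 190 mm) begins 51 mm behind the grasp point.
Start: joints at [54.975, 30.224, 82.088, -0, 67.689, -10.227], TCP at [0.262, 0.567, 0.405] pointing down, gripper open.
Joint ranges: [-176.69, 176.69], [-43.24, 126.21], [12.49, 139.97], [-82, 262], [0, 151.66], [-163.58, 163.58]. Speed limits (degrees/s): [159.86, 159.86, 180, 180, 180, 180].

## Interface

Orientations are given as a 3x3 rotation matrix whose columns are the frame's x, y, z axes.
In Python, from rig import bot gives the robot as it stands.
- The arm moves only by the shell command python3 -m crank 'ROWS' [OPENING]. ROWS is JSON, a list of rows, each an object with "offset": the shift along the tool's x, y, z in m, a list of three; "spin": the turn about the tool's x in rad. A call has 1 to 12 rows; each row shifts and turns the commanded pose from where the row before left it, along the tool's axes as they then stand; what a row does not reach is not made up. A row lasts 1/10 s, in which the tool goes at most 50 mm and 8.59 degrees, less where a joint would pass 70% of its speed; a pose out of reach is approached as far as the arm can. A call is refused whole if a number of a shift passes 0.05 or a number of a turn 0.15, either way. A call with a gripper value outside its range is refused whole. OPENING is the finger opening in m, from 0 to 0.087, set as the call begins (- or left out, the last holds). The fingers move at their own pace and stop on an object; the grip force is fixed at half the most. Time passes only in rows, so rows that do not move let the fingers close. It gives the time, the measured TCP pose, the force and the opening at its end, in the units of the state.
- bot.read_state(): the state, without advancing time (a new reading comes with each control period).
- bot.capture(name): name is "side" or "top" or "wrist"; returns a dict with "pixels" (420x560x3 uint8, blue, green, red), "depth" (420x560 float32, m along the optical axis (not along the pixel's ray), 0 where there is no reading), "K" (3x3 intrinsics, pixels), "k1" (the pictures are not rectified: a ray, as slopes to the right and down, at radius r is drawn at 1 + k1 r^2 times it, then the intrinsics apply), "world_to_cam" (4x4, takes a point from world to camera coordinates). Camera axes: x right, y up, looking along -z (the intrinsics and any distortion apply to the point x, -y, -z); pixel columns grow to the right and rows downward; lengths in m; the calibration is good to about 2 mm. A picture is of the moment at which its call begins.
- bot.hand_in(): hands the job in, once; it reports no verdict.
Trained networks look in a picture, given as the dict that the camera call returned (one of the last four; its "shot" number tells which), for a name from the list of things; names that differ only in an ending like _2 or _b are one class to them, and where a whole thing is asked for, a point or a joint stands for the part that bears it (a point fixed in the world has none). Each returns a list of dicts, best first, with "p" (0 to 1); they miss things now and then, are a little off and sometimes report something else, mostly with a low value. They report only what shows in the picture. A call takes as long as a camera call.
- bot.regions_of(label, picture): "region" (420x560 bool, what is visible of it) and "extent" ([centre column, centre row, width, height] in pixels, round what is visible of it).
The state is a dict: "time_s": time; "joint_positions": joint angles; "qvel": joint speeds; "tau": joint torques, N m; "position": TCP position; "tcp_rot": TCP orientation; "force": force on the tool from outside, world axes, zero at the start; "moment": the same for the moment, N m; "opening": opening from 0.0 (shut) to 1.0 (fully open).
Only numpy, scipy, OpenCV 4.12 (cv2) and the standard library are available. Lean on these libraries where they do the work, as an engineer would, in place of code of your own. Each camera call takes 0.05 s, during which the arm holds its last target.

## Working session

There is one attempt and no reset: what is moved stays moved. The work goes in short steps, Python scripts to look and compute and a shell command to move; the robot and the scene stay as the last step left them, time stands still between calls to the robot, and variables do not carry over. Pictures are saved under pics/ and viewed, and the job is handed in when it is done.

```bash
ls; mkdir -p pics; cat > h.py <<'E'
import numpy as np, cv2
from rig import bot
def undist(c,u,v):
    K=c["K"]; x=(u-K[0,2])/K[0,0]; y=(v-K[1,2])/K[1,1]
    x0,y0=x,y
    for _ in range(20):
        s=1+c["k1"]*(x*x+y*y); x,y=x0/s,y0/s
    return x,y
def to_world(c,u,v,d):
    u=np.asarray(u,float);v=np.asarray(v,float)
    x,y=undist(c,u,v)
    p=np.stack([x*d,-y*d,-d*np.ones_like(x),np.ones_like(x)],-1)
    return (p@np.linalg.inv(np.array(c["world_to_cam"])).T)[...,:3]
def cloud(c,m):
    v,u=np.nonzero(m&(c["depth"]>0)); return to_world(c,u,v,c["depth"][v,u])
E
python3 - <<'E'
from h import *
s=bot.read_state(); print({k:np.round(v,3).tolist() for k,v in s.items()})
for n in ("top","side"):
    c=bot.capture(n); cv2.imwrite(f"pics/{n}0.png",c["pixels"]); 
    for l in ("chest","bolt_grip","lid_handle"):
        for r in bot.regions_of(l,c)[:2]:
            p=cloud(c,r["region"]); 
            print(n,l,round(r["p"],2),np.round(r["extent"]),len(p), np.round(np.percentile(p,[2,50,98],axis=0),3).tolist() if len(p) else '')
E
```

```text
pics
{'time_s': 0.0, 'joint_positions': [54.974, 30.278, 82.157, -0.0, 67.689, -10.227], 'qvel': [0.087, -0.019, -0.08, -0.053, 0.025, 0.093], 'tau': [0.002, -44.004, -17.66, 0.063, 0.058, -0.0], 'position': [0.262, 0.567, 0.404], 'tcp_rot': [[-0.001, -0.908, 0.419], [-0.002, 0.419, 0.908], [-1.0, 0.0, -0.002]], 'force': [0.227, -0.104, -0.355], 'moment': [0.004, -0.017, -0.009], 'opening': 1.0}
top chest 0.9 [302. 200.  94.  87.] 6140 [[0.463, -0.165, 0.023], [0.565, -0.031, 0.101], [0.679, 0.091, 0.138]]
top lid_handle 0.75 [299. 196.  99.  84.] 5626 [[0.468, -0.163, 0.095], [0.571, -0.037, 0.101], [0.677, 0.088, 0.139]]
top lid_handle 0.58 [152. 171.  21.  18.] 344 [[0.65, 0.399, -0.0], [0.683, 0.431, 0.006], [0.712, 0.458, 0.021]]
side chest 0.65 [283. 248.  91.  85.] 6064 [[0.456, -0.179, 0.012], [0.557, -0.102, 0.1], [0.666, 0.078, 0.127]]
side chest 0.47 [233. 181.  35.   5.] 81 [[0.406, 0.436, 0.001], [0.44, 0.458, 0.007], [0.53, 0.473, 0.011]]
side bolt_grip 0.75 [246. 231.  14.  31.] 168 [[0.444, -0.041, 0.078], [0.46, 0.032, 0.085], [0.491, 0.072, 0.131]]
side lid_handle 0.7 [286. 236.  87.  60.] 4112 [[0.461, -0.172, 0.096], [0.567, -0.059, 0.102], [0.673, 0.084, 0.139]]
side lid_handle 0.6 [246. 228.  16.  34.] 175 [[0.444, -0.038, 0.0], [0.461, 0.033, 0.085], [0.491, 0.191, 0.131]]
```

```bash
python3 - <<'E'
import cv2
for n,r in (("top",(130,280,220,390)),("side",(170,320,200,370))):
    im=cv2.imread(f"pics/{n}0.png"); a,b,c,d=r
    cv2.imwrite(f"pics/{n}0z.png",cv2.resize(im[a:b,c:d],None,fx=4,fy=4,interpolation=cv2.INTER_CUBIC)[:600,:800])
E
```

```text
(no output)
```

View pics/top0.png

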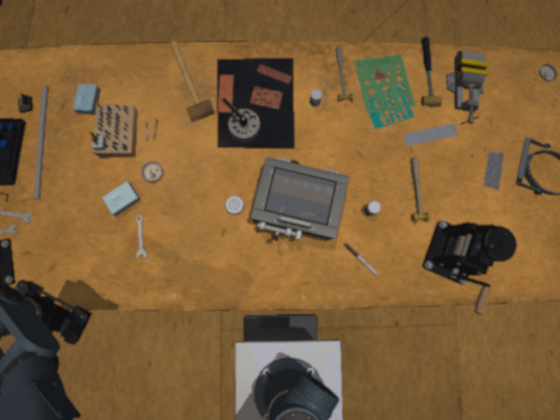

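View pics/side0.png

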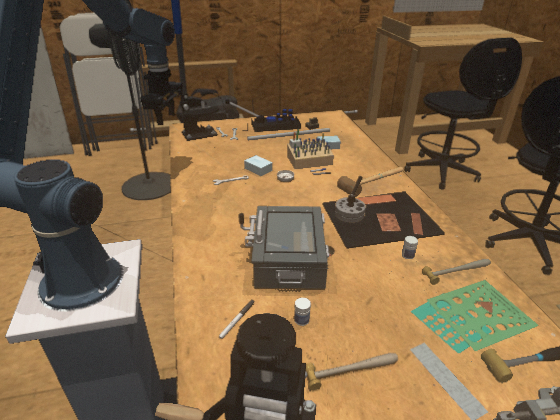

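```bash
python3 -c "print(open('/dev/null').read())"
```

```text
(no output)
```

View pics/side0z.png

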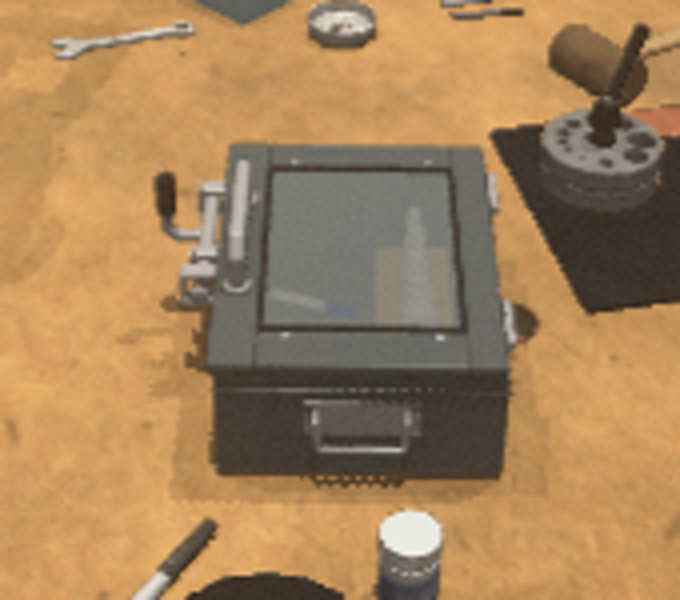

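View pics/top0z.png

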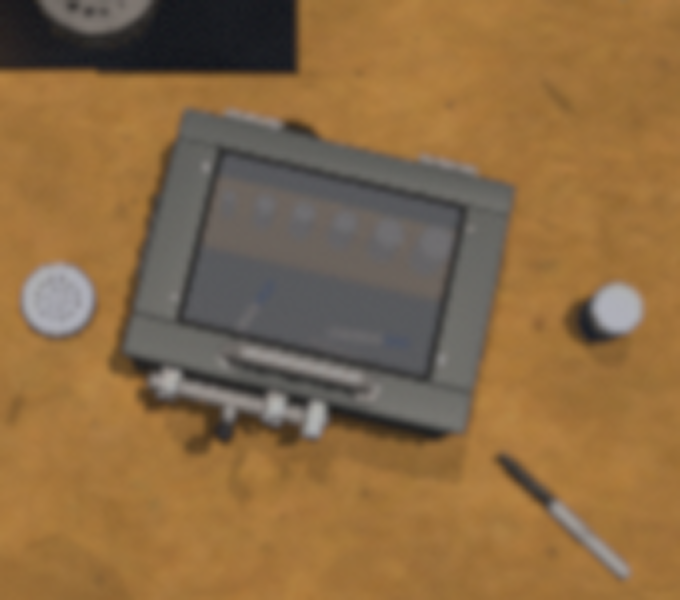

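```bash
python3 - <<'E'
from h import *
for n in ("top","side"):
    c=bot.capture(n)
    P=cloud(c,c["depth"]>0)
    B=P[(abs(P[:,0]-.56)<.16)&(abs(P[:,1]+.035)<.18)]
    t=B[(B[:,2]>.092)&(B[:,2]<.112)].astype(np.float32)
    # clean rect
    r=cv2.minAreaRect(t[:,:2]); print(n,"lid rect",r, "zmed",np.median(t[:,2]))
    h=B[(B[:,2]>.125)]
    print("high pts",len(h)); print(np.round(h[::max(1,len(h)//40)],3).tolist())
    g=bot.regions_of("bolt_grip",c)
    for q in g[:2]:
        p=cloud(c,q["region"]); p=p[p[:,2]>.095]; print("grip",q["p"],q["extent"],len(p),np.round(p.mean(0),3) if len(p) else '')
E
```

```text
Traceback (most recent call last):
cv2.error: OpenCV(4.12.0) /io/opencv/modules/imgproc/src/convhull.cpp:143: error: (-215:Assertion failed) total >= 0 && (depth == CV_32F || depth == CV_32S) in function 'convexHull'
```

```bash
python3 - <<'E'
from h import *
for n in ("top","side"):
    c=bot.capture(n)
    P=cloud(c,c["depth"]>0)
    B=P[(abs(P[:,0]-.56)<.16)&(abs(P[:,1]+.035)<.18)]
    t=np.ascontiguousarray(B[(B[:,2]>.092)&(B[:,2]<.112)][:,:2],dtype=np.float32)
    r=cv2.minAreaRect(t); print(n,"lid rect",r,)
    h=B[(B[:,2]>.118)]
    print("high pts",len(h)); print(np.round(h[::max(1,len(h)//40)],3).tolist())
    g=bot.regions_of("bolt_grip",c)
    for q in g[:2]:
        p=cloud(c,q["region"]); p=p[p[:,2]>.095]; print("grip",q["p"],q["extent"],len(p),np.round(p.mean(0),3) if len(p) else '')
E
```

```text
top lid rect ((0.5548912882804871, -0.03404240310192108), (0.2568148374557495, 0.24745845794677734), 75.73391723632812)
high pts 189
[[0.512, 0.031, 0.133], [0.51, 0.02, 0.139], [0.508, 0.028, 0.137], [0.507, 0.017, 0.14], [0.507, 0.006, 0.139], [0.505, 0.026, 0.14], [0.504, 0.014, 0.142], [0.504, 0.003, 0.144], [0.504, 0.034, 0.128], [0.502, 0.023, 0.141], [0.501, 0.012, 0.146], [0.501, 0.001, 0.145], [0.501, -0.011, 0.144], [0.502, 0.031, 0.122], [0.498, 0.015, 0.144], [0.498, 0.003, 0.142], [0.498, -0.008, 0.143], [0.498, -0.019, 0.144], [0.499, -0.031, 0.138], [0.496, -0.002, 0.142], [0.495, -0.013, 0.145], [0.495, -0.025, 0.142], [0.496, -0.036, 0.138], [0.493, -0.008, 0.143], [0.492, -0.019, 0.143], [0.492, -0.03, 0.145], [0.492, -0.041, 0.145], [0.493, -0.053, 0.139], [0.49, -0.025, 0.141], [0.49, -0.036, 0.14], [0.489, -0.047, 0.143], [0.489, -0.058, 0.143], [0.487, -0.033, 0.137], [0.487, -0.044, 0.14], [0.487, -0.055, 0.142], [0.487, -0.067, 0.14], [0.484, -0.044, 0.139], [0.483, -0.055, 0.144], [0.484, -0.067, 0.139], [0.481, -0.058, 0.143], [0.482, -0.07, 0.134], [0.479, 
[... 1009 characters left out ...]
[0.491, -0.027, 0.143], [0.486, -0.027, 0.14], [0.493, -0.034, 0.144], [0.487, -0.035, 0.142], [0.495, -0.036, 0.141], [0.488, -0.043, 0.145], [0.483, -0.041, 0.14], [0.49, -0.046, 0.143], [0.484, -0.054, 0.146], [0.493, -0.049, 0.141], [0.486, -0.056, 0.144], [0.482, -0.06, 0.144], [0.479, -0.061, 0.142], [0.487, -0.063, 0.142], [0.485, -0.062, 0.139], [0.482, -0.063, 0.137], [0.479, -0.064, 0.134], [0.486, -0.066, 0.134], [0.484, -0.064, 0.13], [0.48, -0.071, 0.133], [0.478, -0.069, 0.128], [0.486, -0.07, 0.127], [0.482, -0.072, 0.127], [0.479, -0.072, 0.124], [0.477, -0.069, 0.119], [0.485, -0.074, 0.121], [0.482, -0.074, 0.118]]
grip 0.73 [247.0, 229.2, 16.8, 31.1] 58 [0.449 0.032 0.118]
```

```bash
python3 - <<'E'
from h import *
for n in ("top","side"):
    c=bot.capture(n)
    P=cloud(c,c["depth"]>0)
    B=P[(abs(P[:,0]-.56)<.16)&(abs(P[:,1]+.035)<.18)]
    h=B[(B[:,2]>.118)&(B[:,0]>.47)]; g=B[(B[:,2]>.118)&(B[:,0]<.465)]
    b=h[h[:,2]>.135][:,:2]; m=b.mean(0); d=np.linalg.svd(b-m)[2][0]; d*=np.sign(d[1])
    s=(h[:,:2]-m)@d; c0=m+d*(np.percentile(s,1)+np.percentile(s,99))/2
    yaw=np.degrees(np.arctan2(-d[0],d[1])); ex=np.array([d[1],-d[0]])
    print(n,"yaw",yaw,"handle c",m,c0,"len",np.ptp(s),"grip c",g.mean(0),(g[:,:2].max(0)+g[:,:2].min(0))/2,np.ptp(g,axis=0))
    r=g.mean(0)[:2]-c0; print("grip rel handle (boxx,boxy)",r@ex,r@d, "boxcentre",c0+ex*.084)
    T=B[(B[:,2]>.094)&(B[:,2]<.108)][:,:2]-c0
    X=T@ex;Y=T@d; k=X>.0; print("lid y extents",np.percentile(Y[k],[.5,99.5]),"x",np.percentile(X[abs(Y)<.1],[.5,99.5]))
E
```

```text
top yaw -13.941422453753232 handle c [ 0.49533946 -0.01788996] [ 0.49518064 -0.0185297 ] len 0.10811252550175718 grip c [0.4508723  0.03519159 0.12964908] [0.45109276 0.03445106] [0.01411862 0.01128298 0.00707074]
grip rel handle (boxx,boxy) -0.05594619378754682 0.04146359674351034 boxcentre [ 0.57670622 -0.0387678 ]
lid y extents [-0.12720082  0.12603374] x [-0.0236731   0.18199997]
side yaw -14.37198903318466 handle c [ 0.49221214 -0.02658436] [ 0.49282903 -0.02417685] len 0.10226039971646289 grip c [0.44946924 0.03318919 0.12710445] [0.44965988 0.0347405 ] [0.01390347 0.01331476 0.01660617]
grip rel handle (boxx,boxy) -0.056242011908563795 0.04480813908075644 boxcentre [ 0.57420022 -0.04502702]
lid y extents [-0.12218597  0.1329114 ] x [-0.03779643  0.1813932 ]
```

```bash
python3 -m crank '[{"offset":[0,0,0],"spin":0.1384},{"offset":[0,0,0],"spin":0.1384},{"offset":[0,0,0],"spin":0.1384},{"offset":[0,0,0],"spin":0.1384},{"offset":[0,0,0],"spin":0.1384},{"offset":[0,0,0],"spin":0.1384},{"offset":[0,0,0],"spin":0.1384},{"offset":[0,0,0],"spin":0.1384},{"offset":[0,0,0],"spin":0.1384},{"offset":[0,0,0],"spin":0.1384},{"offset":[0,0,0],"spin":0}]' 0.05
cat > w.py <<'E'
from h import *
import sys
yaw=np.radians(-14.1)
s=bot.read_state(); R=np.array(s["tcp_rot"]); p=np.array(s["position"])
g=p+R[:,0]*.164
print("t",s["time_s"],"grasp pt",np.round(g,4),"zyaw",np.degrees(np.arctan2(R[1,2],R[0,2])),"tilt",np.round(R[:2,0],3),"F",np.round(s["force"],1),"open",round(s["opening"]*.087,4))
if len(sys.argv)>3:
    t=np.array([float(a) for a in sys.argv[1:4]]); print("tool offset to target",np.round(R.T@(t-g),4))
E
python3 w.py .45 .0345 .126
```

```text
time_s: 1.85
position: [0.2621, 0.5674, 0.4048]
tcp_rot: [[0.0, 0.243, 0.97], [-0.0, 0.97, -0.243], [-1.0, 0.0, 0.0]]
force: [-0.2, -0.5, -0.1]
opening: 0.571
t 1.85 grasp pt [0.2621 0.5674 0.2408] zyaw -14.083469824755475 tilt [ 0. -0.] F [-0.2 -0.5 -0.1] open 0.0497
tool offset to target [ 0.1148 -0.4711  0.3119]
```

```bash
python3 -m crank '[{"offset":[0.001,-0.02,0.0135],"spin":0},{"offset":[0.005,-0.041,0.027],"spin":0},{"offset":[0.005,-0.041,0.027],"spin":0},{"offset":[0.005,-0.041,0.027],"spin":0},{"offset":[0.005,-0.041,0.027],"spin":0},{"offset":[0.005,-0.041,0.027],"spin":0},{"offset":[0.005,-0.041,0.027],"spin":0},{"offset":[0.005,-0.041,0.027],"spin":0},{"offset":[0.005,-0.041,0.027],"spin":0},{"offset":[0.005,-0.041,0.027],"spin":0},{"offset":[0.005,-0.041,0.027],"spin":0},{"offset":[0,-0.025,0.0164],"spin":0}]'
python3 -m crank '[{"offset":[0,-0.016,0.0115],"spin":0},{"offset":[0,0,0],"spin":0}]'
python3 w.py .45 .0345 .126
python3 - <<'E'
from h import *
c=bot.capture("wrist"); cv2.imwrite("pics/wrist1.png",c["pixels"])
P=cloud(c,c["depth"]>0)
for l in("bolt_grip","lid_handle"):
  for q in bot.regions_of(l,c)[:2]:
    p=cloud(c,q["region"]); p=p[p[:,2]>.115]; print(l,q["p"],q["extent"],len(p),np.round(p.mean(0),4) if len(p) else '',np.round((p.max(0)+p.min(0))/2,4) if len(p) else '')
E
```

```text
time_s: 3.05
position: [0.4433, 0.05, 0.3536]
tcp_rot: [[0.001, 0.243, 0.97], [-0.001, 0.97, -0.243], [-1.0, -0.0, 0.001]]
force: [-0.1, 0.8, -0.0]
opening: 0.572
time_s: 3.25
position: [0.4509, 0.0324, 0.354]
tcp_rot: [[0.003, 0.245, 0.97], [-0.001, 0.97, -0.245], [-1.0, -0.0, 0.003]]
force: [0.2, 0.3, -0.2]
opening: 0.578
t 3.25 grasp pt [0.4514 0.0323 0.19  ] zyaw -14.163292271554603 tilt [ 0.003 -0.001] F [ 0.2  0.3 -0.2] open 0.0503
tool offset to target [ 0.064   0.0018 -0.002 ]
bolt_grip 0.92 [293.3, 205.0, 57.4, 150.3] 480 [0.4536 0.0376 0.1281] [0.4531 0.0358 0.1237]
lid_handle 0.52 [413.9, 213.8, 292.3, 254.7] 1996 [0.4921 0.0243 0.1434] [ 0.4918 -0.0023  0.1914]
```

View pics/wrist1.png

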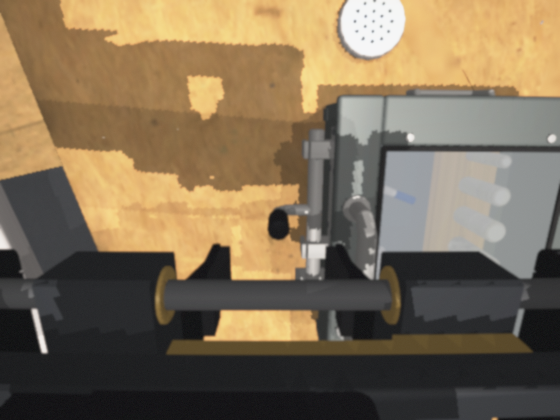

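```bash
python3 -m crank '[{"offset":[0.02,0.003,-0.001],"spin":0},{"offset":[0.02,0,0],"spin":0},{"offset":[0.014,0,0],"spin":0},{"offset":[0.007,0,0],"spin":0},{"offset":[0.003,0,0],"spin":0},{"offset":[0,0,0],"spin":0}]'
python3 w.py .451 .0355 .126
python3 - <<'E'
from h import *
c=bot.capture("wrist"); cv2.imwrite("pics/wrist2.png",c["pixels"])
E
```

```text
time_s: 4.0
position: [0.4491, 0.0384, 0.2898]
tcp_rot: [[-0.0, 0.242, 0.97], [0.0, 0.97, -0.242], [-1.0, 0.0, -0.0]]
force: [-0.1, -0.5, -0.3]
opening: 0.574
t 4.0 grasp pt [0.449  0.0385 0.1258] zyaw -14.019906620762063 tilt [-0.  0.] F [-0.1 -0.5 -0.3] open 0.0499
tool offset to target [-0.0002 -0.0024  0.0026]
```

View pics/wrist2.png

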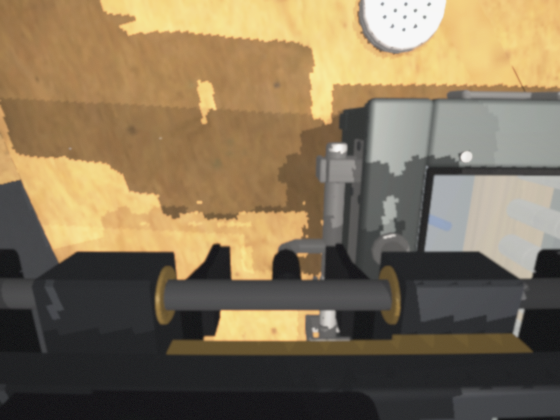

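```bash
python3 -m crank '[{"offset":[0,-0.002,0.0015],"spin":0},{"offset":[0,0,0],"spin":0},{"offset":[0,0,0],"spin":0},{"offset":[0,0,0],"spin":0},{"offset":[0,0,0],"spin":0},{"offset":[0,0,0],"spin":0}]' 0.005
python3 w.py .451 .0355 .126
```

```text
time_s: 4.65
position: [0.4517, 0.0351, 0.29]
tcp_rot: [[0.005, 0.244, 0.97], [-0.001, 0.97, -0.244], [-1.0, 0.0, 0.005]]
force: [4.1, -1.2, -2.9]
opening: 0.162
t 4.65 grasp pt [0.4525 0.0349 0.126 ] zyaw -14.101620145297801 tilt [ 0.005 -0.001] F [ 4.1 -1.2 -2.9] open 0.0141
tool offset to target [-0.      0.0002 -0.0017]
```

```bash
python3 -m crank '[{"offset":[0,0.004,0],"spin":0},{"offset":[0,0.005,0],"spin":0},{"offset":[0,0.005,0],"spin":0},{"offset":[0,0.005,0],"spin":0},{"offset":[0,0.005,0],"spin":0},{"offset":[0,0.005,0],"spin":0},{"offset":[0,0.004,0],"spin":0},{"offset":[0,0.002,0],"spin":0},{"offset":[0,0,0],"spin":0}]'
python3 w.py .4525 .0349 .126
python3 -m crank '[{"offset":[0,0.001,0],"spin":0},{"offset":[0,0.001,0],"spin":0},{"offset":[0,0.001,0],"spin":0},{"offset":[0,0,0],"spin":0}]'
python3 w.py .4525 .0349 .126
```

```text
time_s: 5.55
position: [0.4598, 0.0657, 0.2898]
tcp_rot: [[0.001, 0.237, 0.972], [-0.01, 0.971, -0.237], [-1.0, -0.01, 0.003]]
force: [0.2, -24.6, -2.5]
opening: 0.161
t 5.55 grasp pt [0.4599 0.064  0.1258] zyaw -13.708156630824945 tilt [ 0.001 -0.01 ] F [  0.2 -24.6  -2.5] open 0.014
tool offset to target [ 0.0001 -0.0301 -0.0003]
time_s: 5.95
position: [0.4602, 0.0667, 0.2898]
tcp_rot: [[-0.001, 0.235, 0.972], [-0.015, 0.972, -0.235], [-1.0, -0.014, 0.002]]
force: [-2.2, -36.8, -1.0]
opening: 0.161
t 5.95 grasp pt [0.46   0.0644 0.1258] zyaw -13.595479933940785 tilt [-0.001 -0.015] F [ -2.2 -36.8  -1. ] open 0.014
tool offset to target [ 0.0002 -0.0304 -0.0004]
```

```bash
python3 -m crank '[{"offset":[0,-0.003,0],"spin":0},{"offset":[0,-0.002,0],"spin":0},{"offset":[0,0,0],"spin":0}]'
python3 w.py .4525 .0349 .126
python3 - <<'E'
from h import *
for n in ("side","wrist"):
    c=bot.capture(n); im=c["pixels"]
    if n=="side": im=cv2.resize(im[170:320,200:370],None,fx=4,fy=4,interpolation=cv2.INTER_CUBIC)
    cv2.imwrite(f"pics/{n}3.png",im)
    for q in bot.regions_of("bolt_grip",c)[:1]:
        p=cloud(c,q["region"]); p=p[(p[:,2]>.105)&(p[:,2]<.135)]; print(n,q["p"],q["extent"],len(p),np.round(np.median(p,0),4) if len(p) else '')
E
```

```text
time_s: 6.25
position: [0.4594, 0.0647, 0.2899]
tcp_rot: [[0.003, 0.241, 0.97], [-0.006, 0.97, -0.241], [-1.0, -0.005, 0.004]]
force: [1.8, -16.2, -2.6]
opening: 0.161
t 6.25 grasp pt [0.4598 0.0637 0.1259] zyaw -13.955477690995084 tilt [ 0.003 -0.006] F [  1.8 -16.2  -2.6] open 0.014
tool offset to target [ 0.0001 -0.0297 -0.0001]
side 0.64 [237.7, 319.6, 34.0, 35.1] 0
```

View pics/side3.png

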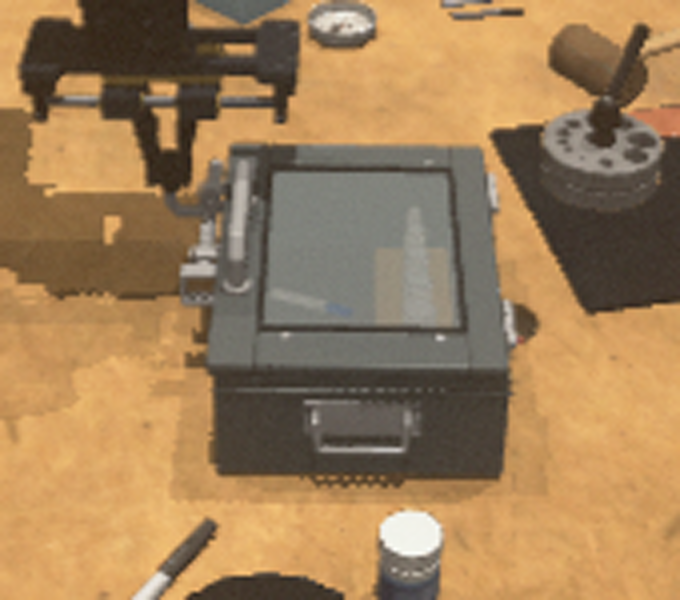

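View pics/wrist3.png

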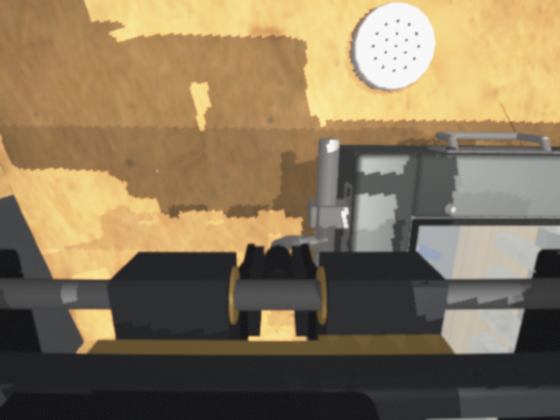

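```bash
python3 -m crank '[{"offset":[0,-0.0025,0],"spin":0},{"offset":[0,0,0],"spin":0},{"offset":[0,0,0],"spin":0},{"offset":[0,0,0],"spin":0}]' 0.05
python3 -m crank '[{"offset":[-0.02,0,0],"spin":0},{"offset":[-0.03,0,0],"spin":0},{"offset":[-0.02,0,0],"spin":0},{"offset":[0,0,0],"spin":0}]'
python3 - <<'E'
from h import *
for n in ("side","wrist","top"):
    c=bot.capture(n); im=c["pixels"]
    if n=="side": im=cv2.resize(im[170:320,200:370],None,fx=4,fy=4,interpolation=cv2.INTER_CUBIC)
    cv2.imwrite(f"pics/{n}4.png",im)
    for q in bot.regions_of("bolt_grip",c)[:1]:
        p=cloud(c,q["region"]); p=p[(p[:,2]>.115)&(p[:,2]<.14)&(p[:,0]<.475)]; print(n,q["p"],q["extent"],len(p),np.round(p.mean(0),4) if len(p) else '')
E
python3 w.py .495 -.0205 .137
```

```text
time_s: 6.85
position: [0.4571, 0.0655, 0.2896]
tcp_rot: [[-0.001, 0.243, 0.97], [0.0, 0.97, -0.243], [-1.0, 0.0, -0.001]]
force: [0.2, -0.5, -0.7]
opening: 0.441
time_s: 7.25
position: [0.4581, 0.0656, 0.362]
tcp_rot: [[0.006, 0.243, 0.97], [-0.0, 0.97, -0.243], [-1.0, 0.001, 0.005]]
force: [0.0, 0.4, 1.0]
opening: 0.575
side 0.71 [248.5, 218.4, 12.8, 20.1] 23 [0.4578 0.0597 0.1238]
wrist 0.77 [298.1, 207.1, 51.9, 143.1] 452 [0.4606 0.066  0.1281]
t 7.55 grasp pt [0.4567 0.0653 0.1947] zyaw -14.08905381451805 tilt [-0.003  0.   ] F [ 0.6 -0.9 -0.9] open 0.0497
tool offset to target [ 0.0575 -0.0739  0.0582]
```

View pics/side4.png

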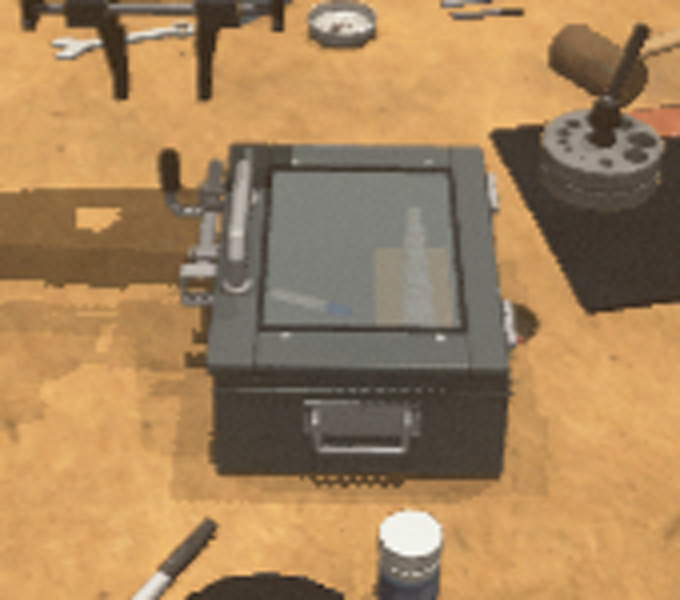

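View pics/wrist4.png

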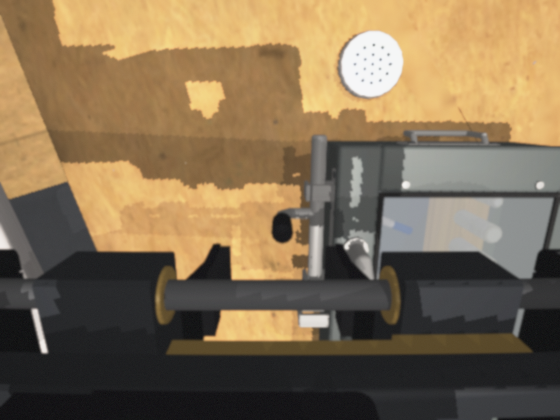

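```bash
python3 -m crank '[{"offset":[0,-0.014,0],"spin":0},{"offset":[0,-0.014,0],"spin":0},{"offset":[0.01,0,0],"spin":0},{"offset":[0.02,0,0],"spin":0},{"offset":[0.02,0,0],"spin":0},{"offset":[0.013,0,0],"spin":0},{"offset":[0.005,0,0],"spin":0},{"offset":[0,0,0],"spin":0}]' 0
python3 w.py .4598 .0637 .126
python3 - <<'E'
from h import *
for n in ("side",):
    c=bot.capture(n); im=c["pixels"]
    im=cv2.resize(im[170:320,200:370],None,fx=4,fy=4,interpolation=cv2.INTER_CUBIC)
    cv2.imwrite(f"pics/{n}5.png",im)
E
```

```text
time_s: 8.35
position: [0.4505, 0.0383, 0.2905]
tcp_rot: [[-0.003, 0.244, 0.97], [0.001, 0.97, -0.244], [-1.0, -0.0, -0.003]]
force: [-0.0, -0.5, 0.1]
opening: 0.02
t 8.35 grasp pt [0.45   0.0384 0.1265] zyaw -14.093777785275684 tilt [-0.003  0.001] F [-0.  -0.5  0.1] open 0.0017
tool offset to target [0.0005 0.0269 0.0033]
```

View pics/side5.png

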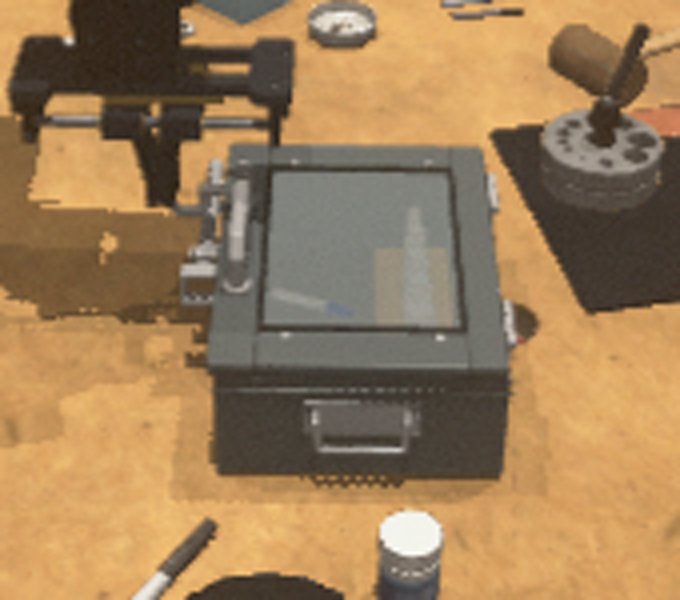

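```bash
python3 -m crank '[{"offset":[0,0.004,0],"spin":0},{"offset":[0,0.004,0],"spin":0},{"offset":[0,0.002,0],"spin":0},{"offset":[0,0.002,0],"spin":0},{"offset":[0,0.002,0],"spin":0},{"offset":[0,0,0],"spin":0}]'
python3 -m crank '[{"offset":[0,0.002,0],"spin":0},{"offset":[0,0,0],"spin":0}]'
python3 -m crank '[{"offset":[0,0.002,0],"spin":0},{"offset":[0,0,0],"spin":0}]'
```

```text
time_s: 9.0
position: [0.454, 0.0493, 0.2923]
tcp_rot: [[-0.001, 0.239, 0.971], [-0.007, 0.971, -0.239], [-1.0, -0.007, 0.0]]
force: [-3.7, -18.7, 2.5]
opening: 0.007
time_s: 9.2
position: [0.4543, 0.0501, 0.2923]
tcp_rot: [[-0.002, 0.237, 0.971], [-0.01, 0.971, -0.237], [-1.0, -0.01, 0.0]]
force: [-5.2, -25.2, 2.7]
opening: 0.002
time_s: 9.4
position: [0.4546, 0.0508, 0.2922]
tcp_rot: [[-0.004, 0.236, 0.972], [-0.013, 0.972, -0.236], [-1.0, -0.013, -0.001]]
force: [-6.0, -33.8, 2.2]
opening: 0.004
```

```bash
python3 -m crank '[{"offset":[0,-0.005,0],"spin":0},{"offset":[0,-0.008,0],"spin":0},{"offset":[0,-0.004,0],"spin":0},{"offset":[-0.03,0,0],"spin":0},{"offset":[-0.035,0,0],"spin":0},{"offset":[-0.035,0,0],"spin":0},{"offset":[0,0,0],"spin":0}]' 0.05
python3 - <<'E'
from h import *
for n in ("wrist","top"):
    c=bot.capture(n); im=c["pixels"]
    if n=="top": im=cv2.resize(im[210:260,240:320],None,fx=8,fy=8,interpolation=cv2.INTER_CUBIC)
    cv2.imwrite(f"pics/{n}6.png",im)
    if n=="wrist":
        q=bot.regions_of("bolt_grip",c)[0]
        p=cloud(c,q["region"]); p=p[(p[:,2]>.115)&(p[:,2]<.14)&(p[:,0]<.475)]; print(n,q["p"],q["extent"],len(p),np.round(p.mean(0),4))
        P=cloud(c,c["depth"]>0); yaw=np.radians(-14.1); ex=np.array([np.cos(yaw),np.sin(yaw)]);ey=np.array([-ex[1],ex[0]])
        q=P[:,:2]-[.4525,.0349]; X=q@ex;Y=q@ey
        m=(X>-.02)&(X<.045)&(Y>-.02)&(Y<.075)&(P[:,2]>.02)&(P[:,2]<.15)
        # max height grid 5mm
        G=np.zeros((19,13))
        for x,y,z in zip(X[m],Y[m],P[m,2]):
            i=int((y+.02)/.005);j=int((x+.02)/.005); G[i,j]=max(G[i,j],z)
        print("cols x -20..45 ; rows y 75 down to -20"); print((G[::-1]*1000).astype(int))
E
python3 w.py
```

```text
time_s: 10.1
position: [0.4524, 0.0393, 0.3959]
tcp_rot: [[0.011, 0.243, 0.97], [-0.001, 0.97, -0.243], [-1.0, 0.001, 0.011]]
force: [0.3, 0.1, 0.5]
opening: 0.531
wrist 0.7 [290.9, 175.0, 48.5, 147.6] 329 [0.4606 0.0653 0.1289]
cols x -20..45 ; rows y 75 down to -20
[[  0   0   0   0   0   0   0   0  82  85  85  81 104]
 [  0   0   0   0   0   0   0   0  84  85  85  79 105]
 [  0   0   0   0   0   0   0   0  83  86  86   0 105]
 [  0   0   0   0   0   0   0  83  88  88  90  88 105]
 [  0   0   0   0   0   0   0  88  91  90  90  90 104]
 [  0   0   0   0   0   0   0  89  90  90  90  90 105]
 [  0   0   0   0   0   0   0  88  89  89  90  90 105]
 [  0   0   0 131 131 125   0   0  82  85  85  79 105]
 [  0   0 131 133 132 130  84  83  83  86  85   0 105]
 [  0   0 130 132 131 131  84  84  83  85  85   0 104]
 [  0   0   0 130 130   0   0   0  82  86  86   0 105]
 [  0   0   0   0   0   0   0   0  83  85  85  80 104]
 [  0   0   0   0   0   0   0   0  82  85  85  80 104]
 [  0   0   0   0   0   0   0   0  83  86  85  80 104]
 [  0   0   0   0   0   0   0   0  82  86  85   0 104]
 [  0   0   0   0   0   0   0   0  82  86  85   0 104]
 [  0   0   0   0   0   0   0   0  82  86  85   0 105]
 [  0   0   0   0   0   0   0   0  82  85  85  80 104]
 [  0   0   0   0   0   0   0   0  82  85  85  81 104]]
t 10.25 grasp pt [0.4505 0.0394 0.2275] zyaw -14.06063036779871 tilt [-0.  0.] F [-0.4 -0.6 -0.8] open 0.0493
```

View pics/wrist6.png

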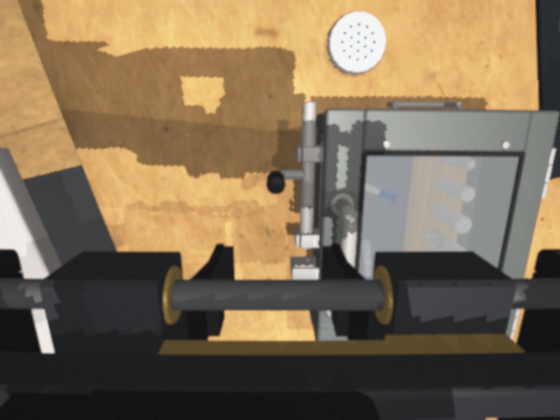

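View pics/top6.png

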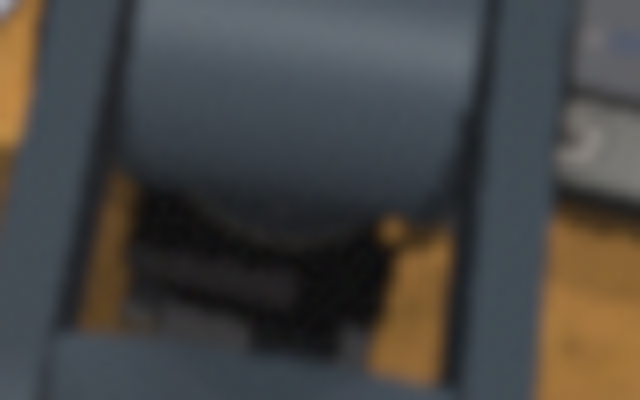

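```bash
python3 - <<'E'
import cv2
im=cv2.imread("pics/wrist6.png")[90:290,250:380]
a=cv2.resize(im,None,fx=3,fy=3,interpolation=cv2.INTER_CUBIC)
im=cv2.imread("pics/wrist1.png")[100:300,250:380]
b=cv2.resize(im,None,fx=3,fy=3,interpolation=cv2.INTER_CUBIC)
cv2.imwrite("pics/cmp.png",cv2.hconcat([a,b]))
E
```

```text
(no output)
```

View pics/cmp.png

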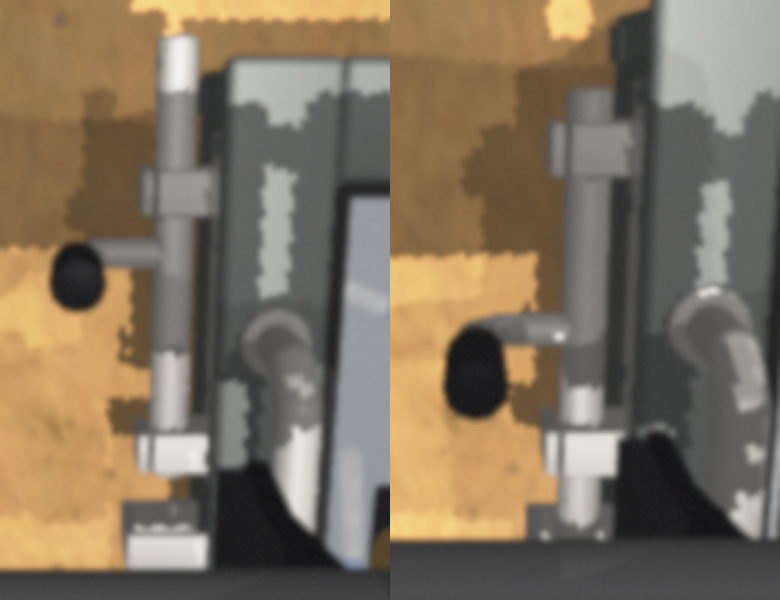

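```bash
python3 -m crank '[{"offset":[0,-0.012,0.0145],"spin":0},{"offset":[0.01,-0.012,0.0145],"spin":0},{"offset":[0.01,-0.012,0.0145],"spin":0},{"offset":[0.005,-0.0115,0.0138],"spin":0},{"offset":[0,0,0],"spin":0}]'
python3 - <<'E'
from h import *
c=bot.capture("wrist"); cv2.imwrite("pics/wrist7.png",c["pixels"])
P=cloud(c,c["depth"]>0); yaw=np.radians(-14.1); ex=np.array([np.cos(yaw),np.sin(yaw)]);ey=np.array([-ex[1],ex[0]])
q=P[:,:2]-[.4945,-.0205]; X=q@ex;Y=q@ey
m=(abs(X)<.025)&(abs(Y)<.07)&(P[:,2]>.132)&(P[:,2]<.155)
print(m.sum(),"X pct",np.percentile(X[m],[2,50,98]),"Y",np.percentile(Y[m],[1,99]),"z",np.percentile(P[m,2],[50,95]))
E
python3 w.py .4945 -.0205 .136
```

```text
time_s: 10.75
position: [0.4969, -0.0238, 0.3651]
tcp_rot: [[-0.001, 0.247, 0.969], [-0.0, 0.969, -0.247], [-1.0, -0.0, -0.001]]
force: [0.3, 0.3, 0.6]
opening: 0.58
2465 X pct [-0.00336889  0.00230747  0.00810425] Y [-0.03205097  0.05573545] z [0.14249489 0.14427084]
t 10.8 grasp pt [ 0.4955 -0.0226  0.2015] zyaw -14.24718959659673 tilt [-0.002  0.001] F [-0.3  0.4 -0.4] open 0.0501
tool offset to target [ 0.0655  0.0017 -0.0014]
```

View pics/wrist7.png

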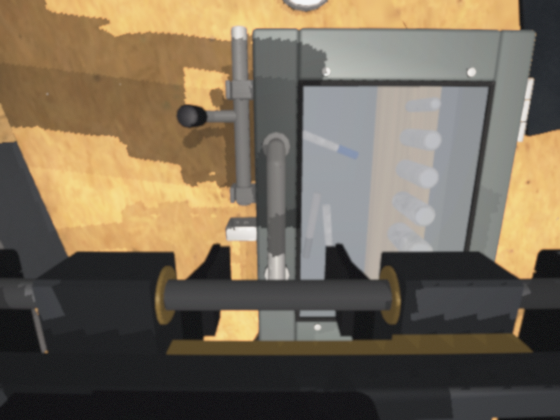

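```bash
python3 -m crank '[{"offset":[0.02,0.001,0.0005],"spin":0},{"offset":[0.02,0,0],"spin":0},{"offset":[0.015,0,0],"spin":0},{"offset":[0.007,0,0],"spin":0},{"offset":[0.003,0,0],"spin":0},{"offset":[0,0,0],"spin":0}]'
python3 w.py .495 -.0205 .137
python3 -m crank '[{"offset":[0,0,0],"spin":0},{"offset":[0,0,0],"spin":0},{"offset":[0,0,0],"spin":0},{"offset":[0,0,0],"spin":0},{"offset":[0,0,0],"spin":0}]' 0.003
python3 w.py .495 -.0205 .137
```

```text
time_s: 11.4
position: [0.4957, -0.0201, 0.3018]
tcp_rot: [[-0.0, 0.243, 0.97], [0.0, 0.97, -0.243], [-1.0, 0.0, -0.0]]
force: [-0.3, 0.7, -0.0]
opening: 0.575
t 11.4 grasp pt [ 0.4956 -0.02    0.1378] zyaw -14.082959643731439 tilt [-0.  0.] F [-0.3  0.7 -0. ] open 0.0501
tool offset to target [ 0.0008 -0.0006 -0.0005]
time_s: 11.9
position: [0.4958, -0.0202, 0.3019]
tcp_rot: [[0.0, 0.243, 0.97], [-0.0, 0.97, -0.243], [-1.0, -0.0, 0.0]]
force: [0.5, -0.7, 0.9]
opening: 0.206
t 11.9 grasp pt [ 0.4958 -0.0203  0.1379] zyaw -14.091688127399264 tilt [ 0. -0.] F [ 0.5 -0.7  0.9] open 0.0179
tool offset to target [ 0.0009 -0.0004 -0.0007]
```

```bash
python3 -m crank '[{"offset":[0,0,0],"spin":0},{"offset":[0,0,0],"spin":0},{"offset":[0,0,0],"spin":0},{"offset":[0,0,0],"spin":0}]'
python3 -m crank '[{"offset":[-0.001,0,0],"spin":0},{"offset":[-0.001,0,0],"spin":0},{"offset":[0,0,0],"spin":0}]'
python3 w.py
```

```text
time_s: 12.3
position: [0.4962, -0.0204, 0.3019]
tcp_rot: [[0.002, 0.244, 0.97], [-0.0, 0.97, -0.244], [-1.0, 0.0, 0.002]]
force: [3.4, -0.1, -1.4]
opening: 0.126
time_s: 12.6
position: [0.4964, -0.0204, 0.3023]
tcp_rot: [[0.001, 0.244, 0.97], [-0.0, 0.97, -0.244], [-1.0, 0.0, 0.001]]
force: [5.8, -1.2, -15.8]
opening: 0.122
t 12.6 grasp pt [ 0.4966 -0.0205  0.1383] zyaw -14.115576992215184 tilt [ 0.001 -0.   ] F [  5.8  -1.2 -15.8] open 0.0107
```

```bash
python3 -m crank '[{"offset":[-0.0005,0,0.0005],"spin":0},{"offset":[-0.0005,0,0.0002],"spin":0},{"offset":[0,0,0],"spin":0}]'
python3 -m crank '[{"offset":[-0.001,0,0.0002],"spin":0},{"offset":[-0.001,0,0.0002],"spin":0},{"offset":[-0.001,0,0.0002],"spin":0},{"offset":[0,0,0],"spin":0}]'
python3 w.py
```

```text
time_s: 12.9
position: [0.4968, -0.0205, 0.3028]
tcp_rot: [[-0.0, 0.244, 0.97], [0.0, 0.97, -0.244], [-1.0, 0.0, -0.0]]
force: [7.1, -1.4, -17.7]
opening: 0.127
time_s: 13.3
position: [0.4976, -0.0207, 0.3073]
tcp_rot: [[0.001, 0.244, 0.97], [-0.0, 0.97, -0.244], [-1.0, 0.0, 0.001]]
force: [5.8, -0.4, -5.8]
opening: 0.124
t 13.3 grasp pt [ 0.4978 -0.0208  0.1433] zyaw -14.102405179501263 tilt [ 0.001 -0.   ] F [ 5.8 -0.4 -5.8] open 0.0108
```

```bash
python3 -m crank '[{"offset":[-0.001,0,0.0006],"spin":0},{"offset":[-0.001,0,0.0004],"spin":0},{"offset":[-0.001,0,0.0004],"spin":0},{"offset":[-0.001,0,0.0004],"spin":0},{"offset":[-0.0015,0,0.0005],"spin":0},{"offset":[-0.0015,0,0.0005],"spin":0},{"offset":[-0.0015,0,0.0005],"spin":0},{"offset":[-0.002,0,0.0007],"spin":0},{"offset":[-0.002,0,0.0007],"spin":0},{"offset":[-0.002,0,0.0007],"spin":0},{"offset":[-0.002,0,0.0007],"spin":0},{"offset":[0,0,0],"spin":0}]'
python3 w.py
python3 - <<'E'
from h import *
for n in ("side","wrist"):
    c=bot.capture(n); im=c["pixels"]
    P=cloud(c,c["depth"]>0); yaw=np.radians(-14.1); ex=np.array([np.cos(yaw),np.sin(yaw)]);ey=np.array([-ex[1],ex[0]])
    q=P[:,:2]-[.4945,-.0205]; X=q@ex;Y=q@ey
    m=(X>-.012)&(X<.178)&(Y>-.123)&(Y<.123)&(P[:,2]>.09)&(P[:,2]<.2)
    m&=(abs(Y)>.095)&(P[:,2]<.138+.0)  # side rails of the lid
    if m.sum()>50:
        A=np.c_[X[m],np.ones(m.sum())]; k=np.ones(m.sum(),bool)
        for _ in range(5):
            w=np.linalg.lstsq(A[k],P[m,2][k],rcond=None)[0]; k=abs(A@w-P[m,2])<.004
        print(n,k.sum(),"lid angle",-np.arctan(w[0]),"z at front",w[1]-.013*w[0])
    if n=="side": im=cv2.resize(im[170:320,200:370],None,fx=4,fy=4,interpolation=cv2.INTER_CUBIC)
    cv2.imwrite(f"pics/{n}8.png",im)
E
```

```text
time_s: 14.5
position: [0.5029, -0.0221, 0.3239]
tcp_rot: [[-0.001, 0.244, 0.97], [0.0, 0.97, -0.244], [-1.0, -0.0, -0.0]]
force: [5.1, -1.1, -5.9]
opening: 0.128
t 14.5 grasp pt [ 0.5028 -0.0221  0.1599] zyaw -14.101679678388843 tilt [-0.001  0.   ] F [ 5.1 -1.1 -5.9] open 0.0111
side 791 lid angle 0.12359108258138395 z at front 0.1278007757697857
wrist 18553 lid angle 0.1198380494884359 z at front 0.1278429769233324
```

View pics/side8.png

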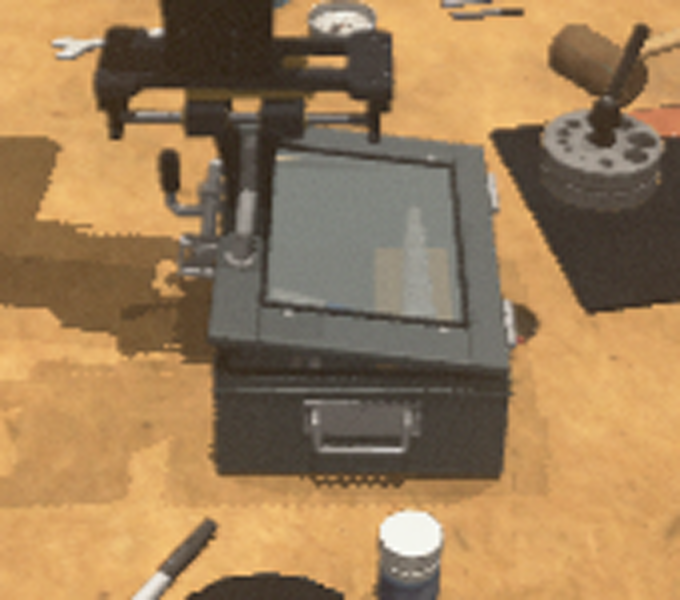

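```bash
python3 -m crank '[{"offset":[-0.0015,0,0.0006],"spin":0},{"offset":[-0.0015,0,0.0006],"spin":0},{"offset":[-0.0012,0,0.0005],"spin":0},{"offset":[-0.0008,0,0.0004],"spin":0},{"offset":[0,0,0],"spin":0},{"offset":[0,0,0],"spin":0},{"offset":[0,0,0],"spin":0}]'
cat > m.py <<'E'
from h import *
for n in ("side","wrist"):
    c=bot.capture(n); im=c["pixels"]
    P=cloud(c,c["depth"]>0); yaw=np.radians(-14.1); ex=np.array([np.cos(yaw),np.sin(yaw)]);ey=np.array([-ex[1],ex[0]])
    q=P[:,:2]-[.4945,-.0205]; X=q@ex;Y=q@ey
    m=(X>-.012)&(X<.178)&(Y>-.123)&(Y<.123)&(P[:,2]>.09)&(P[:,2]<.142)&(abs(Y)>.095)
    A=np.c_[X[m],np.ones(m.sum())]; k=np.ones(m.sum(),bool)
    for _ in range(8):
        w=np.linalg.lstsq(A[k],P[m,2][k],rcond=None)[0]; k=abs(A@w-P[m,2])<.004
    t=-np.arctan(w[0]); print(n,k.sum(),"lid angle",t,"gap",197*np.sin(t)-3*(np.cos(t)-1), "z front",w[1]-.013*w[0])
    g=(abs(X+.056)<.02)&(abs(Y-.07)<.03)&(P[:,2]>.12)&(P[:,2]<.135)
    print("post",g.sum(),X[g].mean(),Y[g].mean())
    cv2.imwrite(f"pics/{n}9.png",cv2.resize(im[170:320,200:370],None,fx=4,fy=4) if n=="side" else im)
E
python3 m.py; python3 w.py
```

```text
time_s: 15.3
position: [0.5047, -0.0225, 0.3286]
tcp_rot: [[-0.001, 0.244, 0.97], [0.0, 0.97, -0.244], [-1.0, -0.0, -0.001]]
force: [4.7, -0.7, -5.5]
opening: 0.128
side 794 lid angle 0.15038334767840614 gap 29.547840266914427 z front 0.1329122838000176
post 25 -0.056268283566717085 0.07037494061259786
wrist 18483 lid angle 0.14673245872239912 gap 28.834916277898813 z front 0.1332324363118864
post 722 -0.05228373539437469 0.07342733580307804
t 15.4 grasp pt [ 0.5045 -0.0225  0.1646] zyaw -14.10582810386678 tilt [-0.001  0.   ] F [ 4.8 -0.8 -5.3] open 0.0107
```

View pics/wrist9.png

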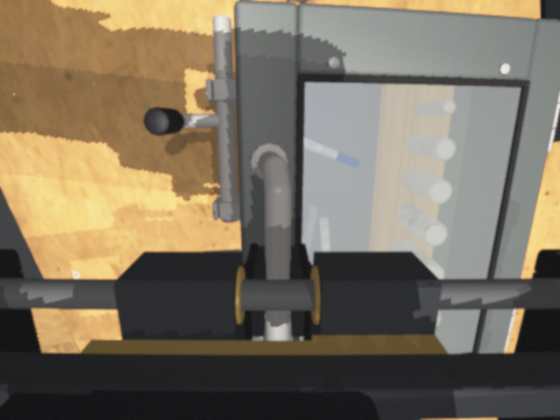

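```bash
python3 -c "
from rig import bot
print(bot.hand_in())"
```

```text
the job is handed in; nothing more can be done
None
```

I drew the bolt back to its stop, pulled the lid up until the seal let go, and handed in with the gripper still holding the handle and the lid just ajar.

- **Gap:** the two cameras gave 29.5 mm and 28.8 mm at the front edge. The handle had risen about 27 mm, which agrees.
- **Lid:** the pull peaked at about 18 N. The lid then came up in small steps under control and did not fly open. At hand-in the arm carried about 5 N, steady.
- **Bolt (a check that disagreed):** I measured only about 29–30 mm of travel, not the stated 36 mm. It stopped hard in the same place twice, once gripped at 37 N and once pushed at 34 N. In the pictures the nose is clear of the keeper, so I took that as fully back. It may have started about 6 mm drawn, but I couldn't confirm that. At hand-in it was still where I left it.
- **Everything else:** nothing else on the bench was approached. I did not re-measure the other items at the end.
- **Time:** about 15.5 s of the 38 s allowed.

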